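# Close the earth disconnecting link and run its wing nut down

### The arm

A 6-joint arm with a two-finger parallel gripper is mounted at the origin on a cart in front of the work surface, level with it; the furniture and walls round the work are solid. World frame = base frame: x ahead of the robot, y to its left, z up, the work surface at z = 0. Lengths are in m, angles in rad, forces in N, time in s.
With the tool pointing down it reaches from about 0.35 to 0.775 m from the base axis. Payload 7.3 kg.
Tool frame: the origin (TCP) lies where the fingers leave the gripper's body, on its centre line; the fingertips stand 66 mm ahead of it and the grasp point (between the pads) lies 47 mm ahead of it (robot.tips_ahead is the distance from the TCP to the fingertips, in m); z points along the fingers, y is the line along which they close (so a half turn about z gives the same grasp; the last joint's range is limited). The gripper opens to 92 mm and grips with 3 to 60 N. Pads are 19 mm wide; open, the fingers measure 130 mm over their backs; the gripper's body (75 mm by 190 mm) begins 47 mm behind the grasp point.
Start: joints at [1.187, 0.342, 1.524, -0, 1.275, -0.146], TCP at [0.124, 0.51, 0.292] pointing down, gripper open.
Joint ranges: [-2.53, 2.53], [-0.77, 2.02], [0.04, 2.7], [-1, 4.14], [0.28, 2.66], [-3.11, 3.11]. Speed limits (rad/s): [2.57, 2.57, 3.14, 3.14, 3.14, 3.14].

### API

Orientations are given as [roll, pitch, yaw] about the fixed x, y, z axes, in that order (R = Rz(yaw) Ry(pitch) Rx(roll)).
In Python, from cell import robot gives the robot as it stands.
- The arm moves only by the shell command python3 -m inch 'ROWS' [FORCE]. ROWS is a JSON object of lists of equal length, an entry for each row: "travel": the shift along the tool's x, y, z in mm, a list of three; "turn": the turn about the tool's z in units of 5 degrees (1.0 is 5 degrees); "claw": the closure, from -1 (fully open) to 1 (shut). A call has 1 to 12 rows; each row is the pose to reach, as a shift and turn from the pose commanded when the call began, along the tool's axes at that moment; what a row does not reach only later rows make up. A row lasts 1/10 s, in which the tool goes at most 50 mm and 8.59 degrees, less where a joint would pass 70% of its speed; a pose out of reach is approached as far as the arm can. A call with a gripper value outside its range is refused whole. The fingers move at their own pace and stop on an object; FORCE is the grip in N (left out, the last holds). Time passes only in rows, so rows that repeat a pose let the fingers close. It gives the time, the measured TCP pose, the force, the opening and the grip force at its end, in the units of the state.
- robot.observe(): the state, without advancing time (a new reading comes with each control period).
- robot.read_camera(name): name is "scene" or "top" or "wrist"; returns a dict with "pixels" (384x512x3 uint8, red, green, blue), "fx", "fy", "cx", "cy" (pixels), "cam_to_world" (4x4, takes a point from camera to world coordinates). Camera axes: x right, y down, z forward; pixel columns grow to the right and rows downward; lengths in m; the calibration is good to about 2 mm. A picture is of the moment at which its call begins. There is no depth.
- robot.hand_in(): hands the job in; it is judged then, once.
The state is a dict: "time": time; "qpos": joint angles; "qvel": joint speeds; "joint_efforts": joint torques, N m; "tool_pos": TCP position; "tool_rot": TCP orientation; "contact_force": force on the tool from outside, world axes, zero at the start; "torque": the same for the moment, N m; "opening": finger opening in m; "grip_force": force on a finger pad.
Only numpy, scipy, OpenCV 4.12 (cv2) and the standard library are available. Lean on these libraries where they do the work, as an engineer would, in place of code of your own. Each camera call takes 0.05 s, during which the arm holds its last target. There are 200 camera calls.

### The job

The copper link of the earth bar on the bench has been swung open for a test; put the earth back. Push the link round with a fingertip until its slot is fully home on the stud, under the raised wing nut; after that push the nut's wings round clockwise (seen from above), stroke after stroke, until the nut is fully down and turns no further. Only push: pinch neither the link nor the wings, and leave the tools and the tub around the bar where they are.

Things in the scene. Friction and masses are not known exactly. Their poses are not given: they have to be found in the camera images.
- earth_bar: earth bar fixed to the bench: steel channel 400x60 mm, 20 mm high, red insulators, two copper bars end to end 30 mm wide, top at z 61 mm. Origin: centre of its underside; y along the bars, x across, away from the robot at yaw 0. Link pivot at (0, 0.055), stud with wing nut at (0, -0.065), 12 mm thick, top z 99 mm; terminal nuts at y 0.09..0.15 and -0.11..-0.16 rise to z 79, the pivot to z 83 mm
- earth_link (a joint): angle of the copper link about its upright pivot, rad: 0 = home along the bars, slot against the stud (hard stop); grows opening to the bar's -x side (clockwise from above); starts 0.45 to 0.8. Flat bar 40x6 mm, z 61 to 67 mm, end 142 mm from the pivot. Stiff (0.12 N m), stays where left. Lips 2.6 mm proud at its far edge pass under the washer of the raised nut, but catch on it when it is down
- link_near_half: the half of the link on the robot's side; its long outer edge is pushed to close it. Origin on the pivot axis at the link's underside; x points across the link to its far edge, -y along it to its slotted end; equals the bar's axes when home
- link_far_half: the other half of the link, with the open slot; same origin and axes. A finger that pushes the link home does not touch it; a pinch across the link presses both halves
- link_push (a point): a point on the near edge of the link, half-way up its thickness, 60 mm from the pivot along the link; its x axis points across the link, the way it is pushed to close
- link_pivot (a point): pivot axis of the link, at half its thickness (64 mm above the bench)
- wing_nut (a joint): how far the brass wing nut is screwed down, rad: grows turned clockwise seen from above; starts 0 to 3 (raised); 12.0 = fully down on the link (hard stop), so 1.4 to 1.9 turns to go. Sinks 2.5 mm a turn; turns easily (0.025 N m) and stays where left. At 0 its wings lie along the earth bar's x axis
- wing_nut_centre (a point): on the nut's axis, half-way up the wings (z 93 mm at 0 rad, 88.5 mm fully down); turns with the nut: x axis along one wing, the other opposite. Wings 71 mm tip to tip, 6 mm thick, round ears from 12 mm below to 12 mm above this point, 11 to 35 mm from the axis; hub radius 12 mm, its top 5 mm below this point; washer 27 mm across lies on the link when down
- wing_drive_faces: the two wing faces to push on to screw the nut down (clockwise): +y side of the +x wing, -y side of the -x wing, in the axes of wing_nut_centre; origin on the axis at the washer's underside
- wing_back_faces: the two opposite faces of the wings; a finger pressing these and the driving faces at once is pinching the nut
- elec_tape: roll of black tape, 62x60x19 mm, lying flat in front of the bar; origin at the centre of its underside; leave alone
- plug_tub: clear open tub, 66 mm wide, 52 mm high, behind the bar; origin at the centre of its underside; leave alone
- blue_screwdriver: blue screwdriver lying in front of the bar, 160 mm long along its y axis, 21 mm thick; origin at the centre of its underside; leave alone
- jacket_stripper: orange cable stripper lying behind the bar, 110 mm long along its y axis, 19 mm high; origin at the centre of its underside; leave alone

How it is judged:
On the way, in this order (a step that is already met when the one before it is completed fails the run):
1. the link is pushed home on the stud (within 0.04 rad of its stop) (value of joint earth_link below 0.04 rad), for 0.2 s.
2. then the wing nut is run fully down (value of joint wing_nut above 11.65 rad), for 0.2 s.
At the end, for the whole second after the job is handed in: The link is home (within 0.04 rad of its stop) and the wing nut is fully down (within 0.35 rad of its stop); the tape, tub, screwdriver and stripper are within 20 mm of where they stood (value of joint earth_link below 0.04 rad and value of joint wing_nut above 11.65 rad and distance of each of elec_tape, plug_tub, blue_screwdriver, jacket_stripper from where it was at the start of the episode below 0.02 m); the robot touches nothing.
It fails at once if the wing nut is pinched: the fingers press driving and back faces of its wings at once (more than 3 N each) (contact force between the fingers and wing_drive_faces above 3 N and contact force between the fingers and wing_back_faces above 3 N).
It fails at once if the link is pinched: the fingers press both its halves at once (more than 3 N each) (contact force between the fingers and link_near_half above 3 N and contact force between the fingers and link_far_half above 3 N).
It fails at once if the tape, tub, screwdriver or stripper is lifted or pushed aside (20 mm) (distance of any of elec_tape, plug_tub, blue_screwdriver, jacket_stripper from where it was at the start of the episode above 0.02 m).
It also fails if it takes over 64 s, if anything falls off the work surface, if the arm or the gripper's body presses on something with over 40 N, if the wrist force passes 120 N, or if a joint passes its speed limit or range.

## Working session

There is one attempt and no reset: what is moved stays moved. The work goes in short steps, Python scripts to look and compute and a shell command to move; the robot and the scene stay as the last step left them, time stands still between calls to the robot, and variables do not carry over. Pictures are saved under pics/ and viewed, at most 10 in all, crops included, and the job is handed in when it is done.

```bash
ls; mkdir -p pics
python3 - <<'E'
from cell import robot
import cv2,numpy as np
s=robot.observe(); print(s)
for n in("scene","top"):
    c=robot.read_camera(n); cv2.imwrite(f"pics/{n}0.png",c["pixels"][:,:,::-1]); print(n,c["fx"],c["cx"],c["cy"],np.round(c["cam_to_world"],3).tolist())
E
```

```text
pics
{'time': 0.0, 'qpos': array([ 1.18699683e+00,  3.42717814e-01,  1.52497436e+00, -2.89266841e-05,
        1.27538790e+00, -1.45978461e-01]), 'qvel': array([ 4.06390634e-04,  1.47649035e-03, -5.84525991e-05,  6.35586773e-04,
       -1.57162225e-03,  4.98415898e-05]), 'joint_efforts': array([-3.74082538e-04, -4.31237340e+01, -2.44224000e+01,  7.17547699e-02,
        5.59571455e-02, -7.32491162e-05]), 'tool_pos': array([0.12354734, 0.50995869, 0.29156232]), 'tool_rot': array([-3.14011703e+00, -1.88993404e-04,  2.90377992e+00]), 'contact_force': array([ 0.70672756,  0.29305653, -0.68787454]), 'torque': array([-0.02018157, -0.02783237, -0.00096378]), 'grip_force': 0.0, 'opening': 0.0914240775673427}
scene 384.0755416799039 255.6482444404431 192.03182474681137 [[-0.689, -0.397, 0.606, 0.035], [-0.725, 0.389, -0.568, 0.383], [-0.01, -0.831, -0.556, 0.545], [0.0, 0.0, 0.0, 1.0]]
top 432.98588969277654 262.7461603219054 191.43963620885177 [[0.011, -0.983, 0.181, 0.378], [-1.0, -0.012, -0.006, -0.094], [0.008, -0.181, -0.983, 0.99], [0.0, 0.0, 0.0, 1.0]]
```

View pics/top0.png

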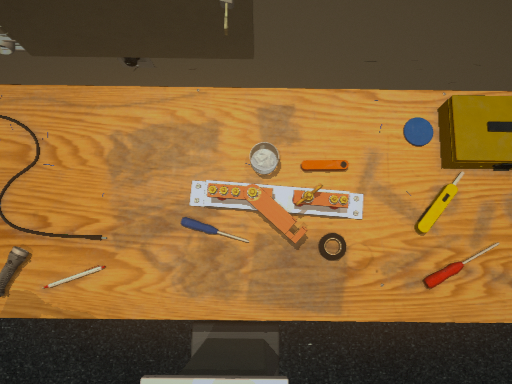

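View pics/scene0.png

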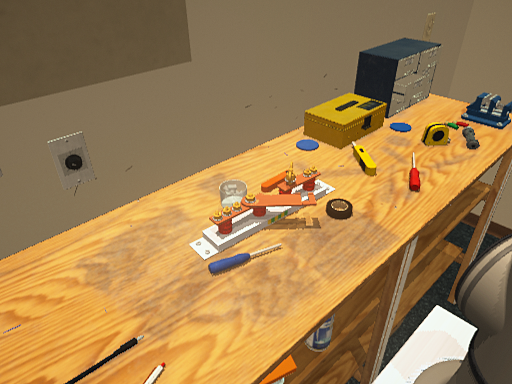

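The top view shows the bar from about (193,194) to (363,206), the pivot near (254,193), the link end near (298,235) and the wing nut near (310,195). The tape is at (333,246), the screwdriver at (215,229), the tub at (264,158) and the stripper at (325,165).

```bash
cat > h.py <<'E'
import numpy as np,cv2
def ray(c,u,v,z):
    T=c["cam_to_world"]; d=T[:3,:3]@[(u-c["cx"])/c["fx"],(v-c["cy"])/c["fy"],1]; return T[:3,3]+d*(z-T[2,3])/d[2]
def proj(c,p):
    T=c["cam_to_world"]; q=T[:3,:3].T@(np.array(p)-T[:3,3]); return np.array([c["cx"]+c["fx"]*q[0]/q[2],c["cy"]+c["fy"]*q[1]/q[2]])
E
python3 - <<'E'
from cell import robot
from h import *
c=robot.read_camera("top"); p=c["pixels"]; hsv=cv2.cvtColor(p,cv2.COLOR_RGB2HSV)
m=((hsv[...,1]<50)&(hsv[...,2]>150)).astype(np.uint8); m[:180]=0;m[225:]=0;m[:,:180]=0;m[:,375:]=0
pts=np.argwhere(m)[:,::-1]; w=np.array([ray(c,u,v,.02)[:2] for u,v in pts])
r=cv2.minAreaRect(w.astype(np.float32)*1000); print(r); print(np.round(cv2.boxPoints(r)))
cv2.imwrite("pics/topz.png",cv2.resize(p[140:265,180:375],None,fx=4,fy=4,interpolation=cv2.INTER_CUBIC)[:,:,::-1])
E
```

```text
((540.7459106445312, -130.69940185546875), (392.036865234375, 61.35100555419922), 86.11510467529297)
[[ 497. -324.]
 [ 558. -328.]
 [ 585.   63.]
 [ 523.   67.]]
```

View pics/topz.png

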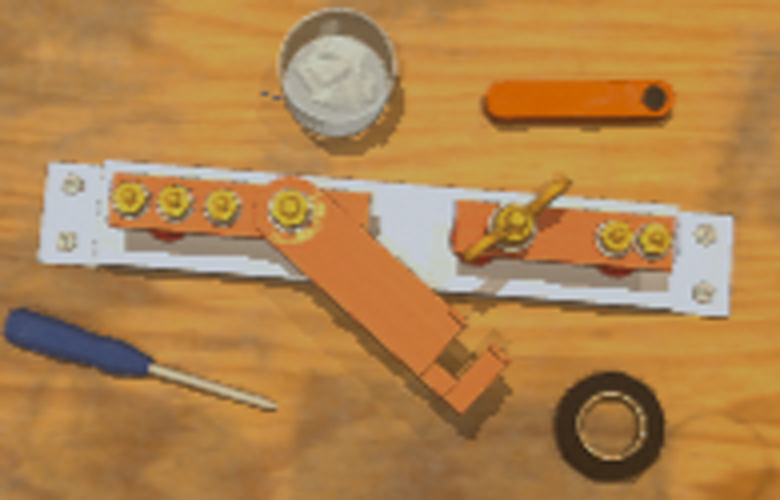

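Run:
```python
from cell import robot
from h import *
c=robot.read_camera("top")
f=lambda u,v,z: ray(c,180+(u-1.5)/4,140+(v-1.5)/4,z)
B=np.array([.541,-.131]); a=-.067; R=np.array([[np.cos(a),-np.sin(a)],[np.sin(a),np.cos(a)]])
print("exp piv,stud",B+R@[0,.055],B+R@[0,-.065])
print("meas",f(290,208,.083)[:2],f(513,222,.09)[:2])
w1=f(470,258,.088);w2=f(565,185,.098); print("wing",w1,w2,np.hypot(*(w2-w1)[:2]))
d=R.T@(w2-w1)[:2]; print("wing angle in bar",np.arctan2(d[1],d[0]))
p1=f(300,270,.067);p2=f(462,412,.067);p3=f(505,355,.067);
for p in(p1,p2,p3):print(p, R.T@(p[:2]-B))
d=R.T@(p1-p2)[:2]; print("link ang",np.arctan2(d[0],d[1]))
for n,u,v in(("tape",610,427),("tub",338,75),("drvtip",275,408),("drv",10,325),("strip1",490,100),("strip2",670,98)):
    print(n,f(u,v,.015)[:2])
```

```text
exp piv,stud [ 0.54468224 -0.0761234 ] [ 0.53664826 -0.19585416]
meas [ 0.54426336 -0.07704855] [ 0.53687863 -0.19506211]
wing [ 0.51768602 -0.1724328   0.088     ] [ 0.55554548 -0.22169071  0.098     ] 0.06212632534792364
wing angle in bar -0.8484992662751851
[ 0.51332313 -0.0826413   0.067     ] [-0.03085238  0.04639723]
[ 0.43819231 -0.16969041  0.067     ] [-0.09998671 -0.04548657]
[ 0.46874925 -0.19276549  0.067     ] [-0.06795345 -0.06646409]
link ang 0.6450419551831921
tape [ 0.4341348  -0.25690848]
tub [ 0.63559011 -0.10248247]
drvtip [ 0.44265698 -0.069081  ]
drv [0.48765849 0.0812905 ]
strip1 [ 0.62176374 -0.1907425 ]
strip2 [ 0.62427102 -0.29528514]
```

```bash
python3 -m inch '{"travel":[[-408,-169,40],[-408,-169,40],[-408,-169,40],[-408,-169,40],[-408,-169,40],[-408,-169,40],[-408,-169,40],[-408,-169,40],[-408,-169,40],[-408,-169,40],[-408,-169,40],[-408,-169,40]],"turn":[0,0,0,0,0,0,0,0,0,0,-1,-1.96],"claw":[1,1,1,1,1,1,1,1,1,1,1,1]}' 10
cat >> h.py <<'E'
B=np.array([.541,-.131]); a=-.067; R=np.array([[np.cos(a),-np.sin(a)],[np.sin(a),np.cos(a)]])
def st(robot):
    s=robot.observe(); p=s["tool_pos"]; b=(R.T@(p[:2]-B))*1000
    print("t",round(s["time"],2),"bar mm",b.round(1),"tip z",round(p[2]*1000-66,1),"yaw",s["tool_rot"].round(4),"F",s["contact_force"].round(1),"open",round(s["opening"]*1000,1)); return s
def to(robot,x,y,z):
    s=robot.observe(); w=np.r_[B+R@[x/1000,y/1000],(z+66)/1000]; from scipy.spatial.transform import Rotation as Q
    print("travel",(Q.from_euler("xyz",s["tool_rot"]).as_matrix().T@(w-s["tool_pos"])*1000).round(1))
E
python3 -c "
from cell import robot
from h import *
st(robot);to(robot,-115,0,130);to(robot,-115,0,57)"
```

```text
time: 1.4
tool_pos: [0.48, 0.2498, 0.2519]
tool_rot: [-3.142, -0.001, 3.077]
contact_force: [0.3, -0.2, 0.7]
opening: 0.0018
grip_force: 0.0
t 1.4 bar mm [-86.3 375.9] tip z 185.9 yaw [-3.1415e+00 -1.1000e-03  3.0775e+00] F [ 0.3 -0.2  0.7] open 1.8
travel [  29.7 -375.8   55.9]
travel [  29.6 -375.8  128.9]
```

```bash
python3 -m inch '{"travel":[[30,-376,40],[30,-376,40],[30,-376,40],[30,-376,40],[30,-376,40],[30,-376,40],[30,-376,40],[30,-376,40],[30,-376,128],[30,-376,128],[30,-376,128],[30,-376,128]],"turn":[-0.04,-0.04,-0.04,-0.04,-0.04,-0.04,-0.04,-0.04,0,0,0,0],"claw":[1,1,1,1,1,1,1,1,1,1,1,1]}'
python3 - <<'E'
from cell import robot
from h import *
st(robot)
c=robot.read_camera("scene"); cv2.imwrite("pics/s1.png",cv2.resize(c["pixels"][140:290,170:370],None,fx=4,fy=4)[:,:,::-1])
E
```

```text
time: 2.6
tool_pos: [0.4254, -0.1228, 0.1246]
tool_rot: [3.141, -0.001, 3.075]
contact_force: [-0.1, -0.0, 0.9]
opening: 0.0004
grip_force: 0.0
t 2.6 bar mm [-115.9    0.5] tip z 58.6 yaw [ 3.1409e+00 -1.0000e-03  3.0754e+00] F [-0.1 -0.   0.9] open 0.4
```

View pics/s1.png

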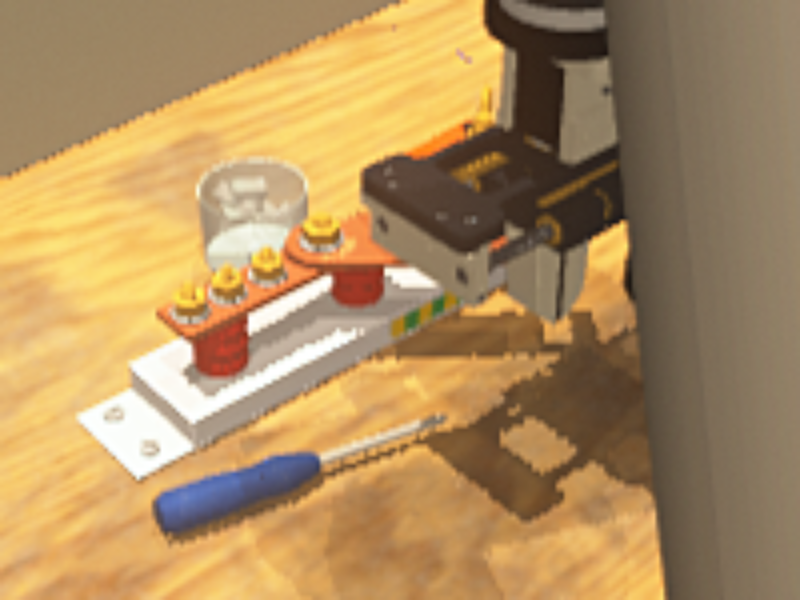

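The closed fingertips (about (560,290) in the crop) stand on the near side of the link, clear of the screwdriver. I'll push next.

```bash
python3 -m inch '{"travel":[[-8,0,1],[-16,0,1],[-24,0,1],[-32,0,1],[-40,0,1],[-48,0,1],[-56,0,1],[-64,-1,1],[-70,-2,1],[-76,-3,1],[-80,-3,1],[-80,-3,1]],"turn":[0,0,0,0,0,0,0,0,0,0,0,0],"claw":[1,1,1,1,1,1,1,1,1,1,1,1]}'; python3 -c "
from cell import robot
from h import *
st(robot)"
```

```text
time: 3.85
tool_pos: [0.5058, -0.1317, 0.1232]
tool_rot: [-3.142, 0.001, 3.075]
contact_force: [-0.3, -0.5, -0.6]
opening: 0.0003
grip_force: 0.0
t 3.85 bar mm [-35.1  -3.1] tip z 57.2 yaw [-3.1416e+00  1.3000e-03  3.0747e+00] F [-0.3 -0.5 -0.6] open 0.3
```

```bash
python3 -m inch '{"travel":[[-2,0,0],[-4,0,0],[-5,0,0],[-6,0,0],[-6,0,0]],"turn":[0,0,0,0,0],"claw":[1,1,1,1,1]}'; python3 -m inch '{"travel":[[-1,0,0],[-2,0,0],[-2,0,0]],"turn":[0,0,0],"claw":[1,1,1]}'
python3 - <<'E'
from cell import robot
from h import *
st(robot)
c=robot.read_camera("top"); cv2.imwrite("pics/t2.png",cv2.resize(c["pixels"][140:265,180:375],None,fx=4,fy=4)[:,:,::-1])
E
```

```text
time: 4.35
tool_pos: [0.5105, -0.132, 0.1231]
tool_rot: [3.141, -0.001, 3.075]
contact_force: [-4.0, -1.6, 1.1]
opening: 0.0004
grip_force: 2.2
time: 4.65
tool_pos: [0.5108, -0.132, 0.123]
tool_rot: [3.141, -0.005, 3.075]
contact_force: [-11.4, -2.4, 6.2]
opening: 0.0002
grip_force: 5.6
t 4.65 bar mm [-30.  -3.] tip z 57.0 yaw [ 3.1411 -0.0054  3.0752] F [-11.4  -2.4   6.2] open 0.2
```

View pics/t2.png

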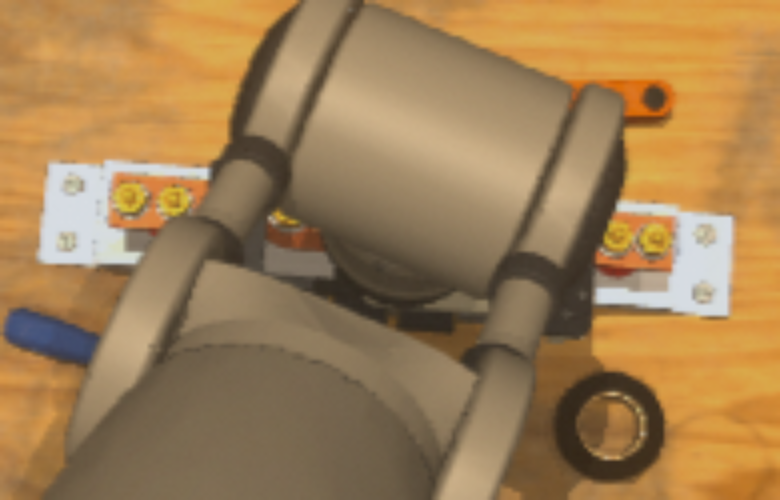

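The arm hides the link, but the finger stalled at bar x = −30 mm with 11 N, which is where the stop should be. I'll back off and check with the wrist camera.

```bash
python3 -m inch '{"travel":[[15,0,0],[45,0,0],[60,-30,-40],[60,-60,-80],[60,-60,-100],[60,-60,-100]],"turn":[0,0,0,0,0,0],"claw":[1,1,1,1,1,1]}'
python3 - <<'E'
from cell import robot
from h import *
st(robot)
c=robot.read_camera("wrist"); cv2.imwrite("pics/w3.png",c["pixels"][:,:,::-1])
for p in((0,55,83),(0,-65,90),(-20,-5,67),(-20,-87,67)): print(proj(c,np.r_[B+R@(np.array(p[:2])/1000),p[2]/1000]).round())
E
```

```text
time: 5.3
tool_pos: [0.4508, -0.1896, 0.2267]
tool_rot: [-3.138, 0.008, 3.073]
contact_force: [-0.4, 0.5, 0.4]
opening: 0.0004
grip_force: 0.0
t 5.3 bar mm [-86.1 -64.5] tip z 160.7 yaw [-3.1381  0.0081  3.0732] F [-0.4  0.5  0.4] open 0.4
[389. 289.]
[258. 294.]
[321. 261.]
[236. 261.]
```

View pics/w3.png

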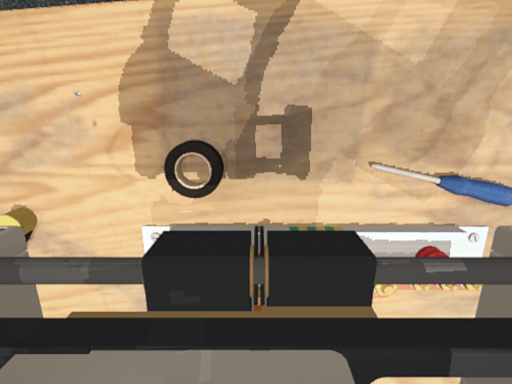

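The wrist camera looks toward the robot here, so I'll look from the far side on the way to the nut.

```bash
python3 -m inch '{"travel":[[-50,10,0],[-100,19,0],[-150,19,0],[-166,19,0],[-166,19,0],[-166,19,0]],"turn":[0,0,0,0,0,0],"claw":[1,1,1,1,1,1]}'
python3 - <<'E'
from cell import robot
from h import *
st(robot)
c=robot.read_camera("wrist"); cv2.imwrite("pics/w4.png",c["pixels"][:,:,::-1])
for p in((0,55,83),(0,-65,92),(-20,-5,67),(-20,-87,67)): print(proj(c,np.r_[B+R@(np.array(p[:2])/1000),p[2]/1000]).round())
to(robot,22.6,-45.3,125)
E
```

```text
time: 5.95
tool_pos: [0.6152, -0.1792, 0.2212]
tool_rot: [3.14, -0.003, 3.076]
contact_force: [-0.2, -0.9, -0.5]
opening: 0.0005
grip_force: 0.0
t 5.95 bar mm [ 77.2 -43.1] tip z 155.2 yaw [ 3.1402 -0.0034  3.0758] F [-0.2 -0.9 -0.5] open 0.5
[388. 106.]
[228. 106.]
[306.  80.]
[203.  80.]
travel [54.2 -1.9 31. ]
```

View pics/w4.png

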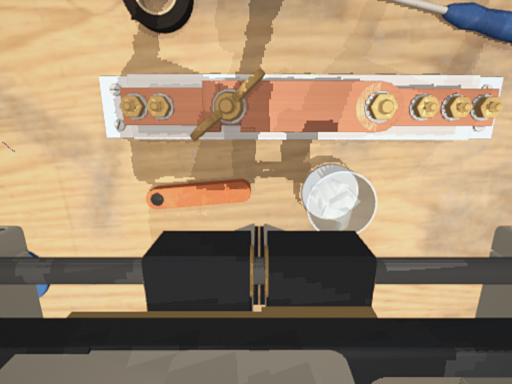

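The link is home and lies straight along the bar. The nut is at (229,106), 1 px from where I predicted, with its wings at −49° in the bar frame. I'll lower the finger between the wings on the far side.

```bash
python3 -m inch '{"travel":[[27,-1,20],[53,-1,30],[53,-1,45],[53,-1,65],[53,-1,65],[53,-1,65]],"turn":[0,0,0,0,0,0],"claw":[1,1,1,1,1,1]}'
python3 - <<'E'
from cell import robot
from h import *
st(robot)
import json
t=np.radians(41-15*np.arange(0,25)); p=31*np.c_[np.cos(t),np.sin(t)]
for s in(0,12):
  d=p[s+1:s+13]-p[s]; print([[round(-x),round(y),0] for x,y in d], p[s+12].round(1)+[0,-65])
E
```

```text
time: 6.6
tool_pos: [0.5623, -0.1776, 0.1586]
tool_rot: [3.141, -0.0, 3.074]
contact_force: [1.1, -0.2, 0.2]
opening: 0.0004
grip_force: 0.0
t 6.6 bar mm [ 24.4 -45. ] tip z 92.6 yaw [ 3.1413e+00 -5.0000e-04  3.0744e+00] F [ 1.1 -0.2  0.2] open 0.4
[[-4, -7, 0], [-7, -14, 0], [-8, -23, 0], [-6, -30, 0], [-2, -38, 0], [3, -44, 0], [10, -48, 0], [17, -51, 0], [26, -51, 0], [33, -50, 0], [41, -46, 0], [47, -41, 0]] [-23.4 -85.3]
[[4, 7, 0], [7, 14, 0], [8, 23, 0], [6, 30, 0], [2, 38, 0], [-3, 44, 0], [-10, 48, 0], [-17, 51, 0], [-26, 51, 0], [-33, 50, 0], [-41, 46, 0], [-47, 41, 0]] [ 23.4 -44.7]
```

```bash
python3 -m inch '{"travel":[[-4,-7,0],[-7,-14,0],[-8,-23,0],[-6,-30,0],[-2,-38,0],[3,-44,0],[10,-48,0],[17,-51,0],[26,-51,0],[33,-50,0],[41,-46,0],[47,-41,0]],"turn":[0,0,0,0,0,0,0,0,0,0,0,0],"claw":[1,1,1,1,1,1,1,1,1,1,1,1]}'
python3 - <<'E'
from cell import robot
from h import *
st(robot)
c=robot.read_camera("scene"); cv2.imwrite("pics/s5.png",cv2.resize(c["pixels"][130:280,200:400],None,fx=4,fy=4)[:,:,::-1])
E
```

```text
time: 7.8
tool_pos: [0.5126, -0.215, 0.1583]
tool_rot: [-3.141, -0.0, 3.075]
contact_force: [1.1, -0.6, 1.2]
opening: 0.0004
grip_force: 0.6
t 7.8 bar mm [-22.7 -85.7] tip z 92.3 yaw [-3.1415e+00 -1.0000e-04  3.0747e+00] F [ 1.1 -0.6  1.2] open 0.4
```

View pics/s5.png

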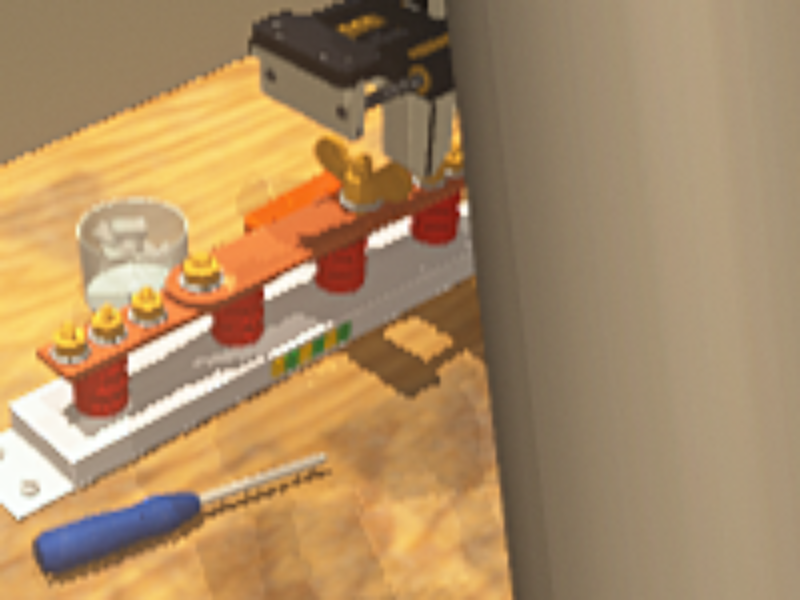

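The finger (about (425,170) in the crop) has a wing ahead of it on the near side, so the nut is turning. I'll continue with the other half-orbits and sink slightly on each.

```bash
python3 -m inch '{"travel":[[4,7,0],[7,14,1],[8,23,1],[6,30,1],[2,38,2],[-3,44,2],[-10,48,2],[-17,51,3],[-26,51,3],[-33,50,3],[-41,46,3],[-47,41,3]],"turn":[0,0,0,0,0,0,0,0,0,0,0,0],"claw":[1,1,1,1,1,1,1,1,1,1,1,1]}'; python3 -c "
from cell import robot
from h import *
st(robot);to(robot,23.4,-44.7,89)"; python3 -m inch '{"travel":[[-4,-7,0],[-7,-14,0],[-8,-23,0],[-6,-30,0],[-2,-38,0],[3,-44,1],[10,-48,1],[17,-51,1],[26,-51,1],[33,-50,1],[41,-46,1],[47,-41,1]],"turn":[0,0,0,0,0,0,0,0,0,0,0,0],"claw":[1,1,1,1,1,1,1,1,1,1,1,1]}'; python3 -c "
from cell import robot
from h import *
st(robot);to(robot,-23.4,-85.3,88)"
```

```text
time: 9.05
tool_pos: [0.5639, -0.178, 0.1553]
tool_rot: [3.141, 0.001, 3.075]
contact_force: [-0.7, 0.4, 1.0]
opening: -0.0001
grip_force: 0.6
t 9.05 bar mm [ 26.  -45.4] tip z 89.3 yaw [3.1415e+00 6.0000e-04 3.0749e+00] F [-0.7  0.4  1. ] open -0.1
travel [2.6 0.7 0.3]
time: 10.25
tool_pos: [0.5126, -0.215, 0.1543]
tool_rot: [-3.141, -0.0, 3.075]
contact_force: [1.6, -0.2, 1.4]
opening: 0.0003
grip_force: 0.7
t 10.25 bar mm [-22.7 -85.7] tip z 88.3 yaw [-3.1414e+00 -1.0000e-04  3.0748e+00] F [ 1.6 -0.2  1.4] open 0.3
travel [0.7 0.4 0.3]
```

```bash
python3 -m inch '{"travel":[[4,7,0],[7,14,0],[8,23,0],[6,30,0],[2,38,0],[-3,44,0],[-10,49,0],[-16,53,0],[-19,54,0],[-19,54,0]],"turn":[0,0,0,0,0,0,0,0,0,0],"claw":[1,1,1,1,1,1,1,1,1,1]}'; python3 -c "
from cell import robot
from h import *
st(robot)"; python3 -m inch '{"travel":[[-2,0,0],[-4,0,0],[-6,0,0],[-6,0,0]],"turn":[0,0,0,0],"claw":[1,1,1,1]}'; python3 -m inch '{"travel":[[-1,0,0],[-2,0,0],[-3,0,0],[-3,0,0]],"turn":[0,0,0,0],"claw":[1,1,1,1]}'
```

```text
time: 11.25
tool_pos: [0.5365, -0.1625, 0.1541]
tool_rot: [3.141, 0.0, 3.075]
contact_force: [-0.6, 0.6, 0.9]
opening: 0.0007
grip_force: 0.3
t 11.25 bar mm [ -2.4 -31.8] tip z 88.1 yaw [3.1413e+00 2.0000e-04 3.0752e+00] F [-0.6  0.6  0.9] open 0.7
time: 11.65
tool_pos: [0.5422, -0.1633, 0.1543]
tool_rot: [-3.142, 0.0, 3.075]
contact_force: [-0.5, -0.5, 1.3]
opening: 0.0005
grip_force: 0.4
time: 12.05
tool_pos: [0.5451, -0.1633, 0.1542]
tool_rot: [3.142, 0.0, 3.075]
contact_force: [-1.0, 0.6, 1.0]
opening: 0.0004
grip_force: 0.5
```

```bash
python3 -m inch '{"travel":[[-1,0,0],[-2,0,0],[-2,0,0]],"turn":[0,0,0],"claw":[1,1,1]}';  python3 -m inch '{"travel":[[-1,0,0],[-2,0,0],[-2,0,0]],"turn":[0,0,0],"claw":[1,1,1]}'; python3 -m inch '{"travel":[[-1,0,0],[-2,0,0],[-2,0,0]],"turn":[0,0,0],"claw":[1,1,1]}'
```

```text
time: 12.35
tool_pos: [0.5471, -0.1634, 0.1542]
tool_rot: [3.141, 0.0, 3.075]
contact_force: [-0.8, 0.7, -0.2]
opening: 0.0002
grip_force: 0.5
time: 12.65
tool_pos: [0.5492, -0.1636, 0.1543]
tool_rot: [3.142, 0.0, 3.075]
contact_force: [-0.2, -0.5, 1.3]
opening: 0.0004
grip_force: 0.5
time: 12.95
tool_pos: [0.5511, -0.1637, 0.1542]
tool_rot: [3.142, 0.0, 3.075]
contact_force: [-0.1, 0.5, 1.4]
opening: 0.0005
grip_force: 0.5
```

```bash
python3 -m inch '{"travel":[[-2,0,0],[-3,-1,0],[-3,-1,0]],"turn":[0,0,0],"claw":[1,1,1]}';  python3 -m inch '{"travel":[[-2,-1,0],[-3,-2,0],[-3,-2,0]],"turn":[0,0,0],"claw":[1,1,1]}'
python3 - <<'E'
from cell import robot
from h import *
st(robot)
c=robot.read_camera("scene"); cv2.imwrite("pics/s6.png",cv2.resize(c["pixels"][145:225,250:350],None,fx=7,fy=7)[:,:,::-1])
E
```

```text
time: 13.25
tool_pos: [0.5541, -0.165, 0.1542]
tool_rot: [3.142, 0.0, 3.075]
contact_force: [0.4, -0.1, -0.3]
opening: 0.0005
grip_force: 0.4
time: 13.55
tool_pos: [0.5568, -0.1671, 0.1542]
tool_rot: [3.141, -0.0, 3.075]
contact_force: [-0.1, 1.9, 1.0]
opening: 0.0003
grip_force: 0.7
t 13.55 bar mm [ 18.2 -35. ] tip z 88.2 yaw [ 3.1413 -0.      3.0748] F [-0.1  1.9  1. ] open 0.3
```

View pics/s6.png

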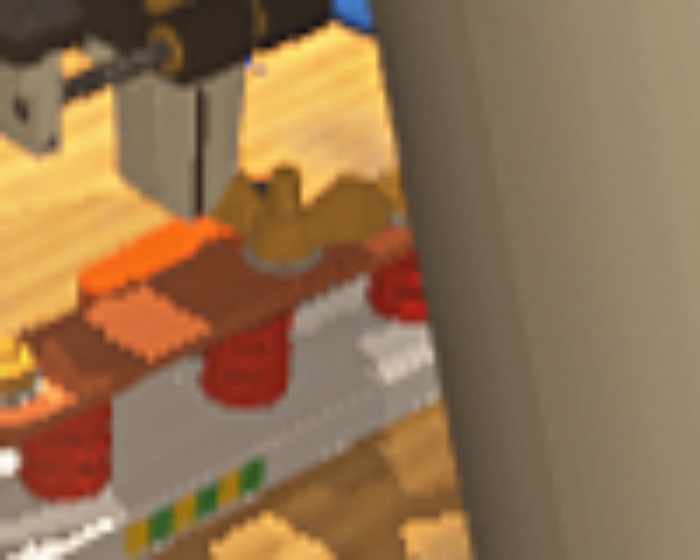

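The finger (about (200,190)) is behind the far wing (245,205) and the washer is nearly on the link. I'll continue in small steps until it stalls.

```bash
for i in 1 2 3; do python3 -m inch '{"travel":[[-1,-2,0],[-1,-4,0],[-1,-4,0]],"turn":[0,0,0],"claw":[1,1,1]}' | egrep 'pos|contact'; done; python3 -c "
from cell import robot
from h import *
st(robot)"
```

```text
tool_pos: [0.5571, -0.169, 0.1539]
contact_force: [-0.1, 10.5, 3.5]
tool_pos: [0.5574, -0.1705, 0.1537]
contact_force: [-1.6, 20.7, 5.9]
tool_pos: [0.5578, -0.1719, 0.1536]
contact_force: [-1.0, 30.5, 8.1]
t 14.5 bar mm [ 19.5 -39.7] tip z 87.6 yaw [ 3.1285 -0.0057  3.0756] F [-1.  30.5  8.1] open 0.6
```

It stalled with 30 N against the wing. I'll back off the way I came, rise and look.

```bash
python3 -m inch '{"travel":[[0,12,0],[0,20,0],[0,25,-30],[-30,25,-70],[-60,15,-75],[-60,10,-75],[-60,10,-75]],"turn":[0,0,0,0,0,0,0],"claw":[1,1,1,1,1,1,1]}'
python3 - <<'E'
from cell import robot
from h import *
st(robot)
c=robot.read_camera("wrist"); cv2.imwrite("pics/w7.png",cv2.resize(c["pixels"][40:180,90:410],None,fx=2.5,fy=2.5)[:,:,::-1])
P=lambda x,y,z:((proj(c,np.r_[B+R@[x/1000,y/1000],z/1000])-[90,40])*2.5).round()
for s in(1,-1): print("exp tip",P(s*35*np.cos(.566),-65+s*35*np.sin(.566),88.5))
E
```

```text
time: 15.2
tool_pos: [0.6193, -0.1743, 0.2285]
tool_rot: [-3.141, -0.001, 3.074]
contact_force: [-0.2, 0.1, -0.4]
opening: 0.0008
grip_force: 0.0
t 15.2 bar mm [ 81. -38.] tip z 162.5 yaw [-3.1412e+00 -6.0000e-04  3.0739e+00] F [-0.2  0.1 -0.4] open 0.8
exp tip [395. 250.]
exp tip [264.  45.]
```

View pics/w7.png

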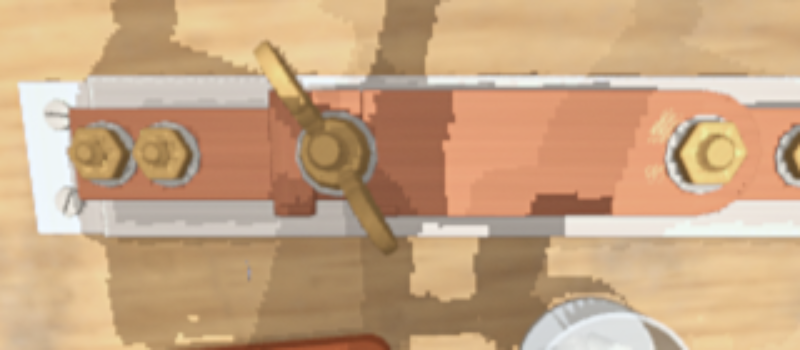

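The wing tips are at (264,45) and (390,250), matching the fully-down angle. The link is home and the arm is clear, so I'll hand in.

```bash
python3 -c "
from cell import robot
print(robot.hand_in())"
```

```text
the job is handed in; nothing more can be done
None
```

The link is pushed home on the stud, the wing nut is run down to its hard stop, and the job is handed in at about 15 s with the arm clear; no verdict came back from the hand-in.

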